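# Touch off a cooler block with a pin and seat the pin in its bore

### The job

The aluminium cooler block is bolted a little off-centre and askew on its fixture plate. Take the steel locating pin from its stand and, holding it upright, rest its shank lightly for a moment against the block's long side that faces the robot, first near the block's left end, then near its right end, and then against the middle of either short end, to find where the block really is. Then put the pin into the bore in the middle of the block, press it lightly home, and leave it standing there; press gently throughout and leave the other things on the desk alone.

Things in the scene. Friction and masses are not known exactly. Their poses are not given: they have to be found in the camera images.
- fixture: Dark steel fixture plate fixed to the desk, 120 (x) x 180 (y) x 12 mm; origin at the centre of its underside, -x is the side facing the robot, +y is left seen from the robot, z up. A rigid aluminium block is bolted on it, 70 (x) x 110 (y) x 40 mm, top 52 mm above the desk. The block is NOT measured: its centre is up to 6 mm off the plate's in x and in y, and it is turned up to 0.07 rad.
- nominal_bore (a point): Point on the plate's centre line, 52 mm above the desk, where the bore's mouth would be if the block sat true. The real bore is exactly in the centre of the block's top: vertical, blind, 14.5 mm wide, 30 mm deep, 2 mm chamfer, floor 22 mm above the desk. Two screw heads, 14 mm wide, 6 mm high, stand on the top near the ends. More than 20 N from the pin marks block or plate.
- nominal_left (a point): The left touch on the robot-facing long side if the block sat true: 35 mm left (+y) of its middle, 30 mm above the desk. Anywhere 20 to 45 mm left will do. During all touches keep the pin's lower end 16 to 46 mm above the desk (clear of the plate). Approach at about 10 mm/s with a force stop of 2 to 3 N; the force fades after a stop, so lean in by 0.3 mm steps till 2 to 5 N stays, half a second.
- nominal_right (a point): The same for the right touch: 35 mm right (-y) of the middle of the long side; 20 to 45 mm will do. The short ends are, if the block sat true, 55 mm left and right of the plate's centre; touch one near its middle. The block does not move when touched. Last, press the pin home in the bore with about 5 N for half a second.
- pin: Loose steel locating pin, 100 mm long, about 120 g, upright in the stand at the start. Origin at the centre of its lower end, z up along it. Round shank 12 mm in diameter with a 2.5 mm chamfered foot, from 0 to 55 mm; square grip head 24 x 24 mm, sides along its x and y, from 55 to 100 mm.
- stand: Grey plastic pin stand fixed to the desk, 60 x 60 x 45 mm, origin at the centre of its underside. The pin stands in a hole 14.5 mm wide and 35 mm deep in the middle of its top, so the pin's lower end starts 10 mm above the desk.
- can: Bystander: blue drink can, 66 mm wide, 145 mm tall, origin at the centre of its underside.
- tape: Bystander: blue roll of tape lying flat, 100 mm wide, 25 mm high, origin at the centre of its underside.
- tin: Bystander: small dark tin with a steel lid, 60 mm wide, 55 mm tall, origin at the centre of its underside.
- driver: Bystander: screwdriver lying on the desk, about 200 mm long.

How it is judged:
By the outcome, as a careful person would: the job done as asked, in the order asked, and still so for the second after the job is handed in, with the robot touching nothing.
It also fails if it takes over 64 s, if anything falls off the work surface, if the arm or the gripper's body presses on something with over 40 N, if the wrist force passes 120 N, or if a joint passes its speed limit or range.

### The arm

A 6-joint arm with a two-finger parallel gripper is mounted at the origin on the work surface. World frame = base frame: x ahead of the robot, y to its left, z up, the work surface at z = 0. Lengths are in m, angles in rad, forces in N, time in s.
With the tool pointing down it reaches from about 0.4 to 0.825 m from the base axis. Payload 7 kg.
Tool frame: the origin (TCP) lies midway between the tips of the shut fingers; the grasp point (between the pads) lies 19 mm behind it; z points along the fingers, y is the line along which they close (so a half turn about z gives the same grasp; the last joint's range is limited). The gripper opens to 88 mm and grips with 3 to 60 N. Pads are 19 mm wide; open, the fingers measure 130 mm over their backs; the gripper's body (78 mm by 193 mm) begins 47 mm behind the grasp point.
Start: joints at [1.626, 0.359, 0.012, 0, -1.224, -0.288], TCP at [0.156, 0.657, 0.227] pointing down, gripper open.
Joint ranges: [-3.07, 3.07], [-1.43, 2.12], [-1.02, 1.25], [-3.03, 1.67], [-3.05, -0], [-3.03, 3.03]. Speed limits (rad/s): [2.39, 2.39, 3.01, 3.14, 3.14, 3.14].

### API

Orientations are given as [roll, pitch, yaw] about the fixed x, y, z axes, in that order (R = Rz(yaw) Ry(pitch) Rx(roll)).
In Python, from station import telemetry, eyes, ticket, recognise, trace gives the robot as it stands. The module is installed in compiled form; this text tells all that it offers.
- The arm moves only by the tool servo_tool, never from a script. Its argument "series" is a list that holds one entry, the list of rows, each a list of 4 numbers: the shift along the tool's x, y, z in mm, then the turn about the tool's z in rad. In form: [[[x, y, z, roll], ...]]. A call has exactly 10 rows; each row shifts and turns the commanded pose from where the row before left it, along the tool's axes as they then stand; what a row does not reach is not made up. A row lasts 1/12 s, in which the tool goes at most 41.7 mm and 7.16 degrees, less where a joint would pass 70% of its speed; a pose out of reach is approached as far as the arm can. A call is refused whole if a number of a shift passes 41.7 or a number of a turn 0.125, either way. A call with a gripper value outside its range is refused whole. "claw" is the gripper's target within -1 to 1 (shut at 1, half-way at 0, fully open at -1), set as the call begins (left out, the last holds). The fingers move at their own pace and stop on an object; "grip_force" is the grip in N (left out, the last holds). Time passes only in rows, so rows that do not move let the fingers close, or fill a call up. It gives the time, the measured TCP pose, the force, the opening and the grip force at its end, in the units of the state.
- telemetry.get_state(): the state, without advancing time (a new reading comes with each control period).
- eyes.grab_frame(name): name is "side" or "top"; returns the picture (420x560x3 uint8, red, green, blue); there is no depth.
- eyes.calibration(name): a dict with "mtx" (3x3 intrinsics, pixels), "k1" (the pictures are not rectified: a ray, as slopes to the right and down, at radius r is drawn at 1 + k1 r^2 times it, then the intrinsics apply), "rvec" (rotation vector, rad) and "tvec" (3), from world to camera coordinates, as OpenCV has them. Camera axes: x right, y down, z forward; pixel columns grow to the right and rows downward; lengths in m; the calibration is good to about 2 mm. A picture is of the moment at which its call begins. calibration takes no time and is no camera call.
- ticket.job_done(): hands the job in; it is judged then, once.
Trained networks look in the newest picture that a camera, given by its name, has taken for a name from the list of things; names that differ only in an ending like _2 or _b are one class to them, and where a whole thing is asked for, a point or a joint stands for the part that bears it (a point fixed in the world has none). Each returns a list of dicts, best first, with "conf" (0 to 1); they miss things now and then, are a little off and sometimes report something else, mostly with a low value. They report only what shows in the picture. A call takes as long as a camera call.
- recognise(camera, name): "position" ([x, y, z] in m, in world coordinates, good to about 4 mm: the middle of the surface that is visible of it).
- trace(camera, name): "mask" (420x560 bool, what is visible of it).
The state is a dict: "t": time; "q": joint angles; "qd": joint speeds; "joint_efforts": joint torques, N m; "eef_pos": TCP position; "ee_rot": TCP orientation; "force": force on the tool from outside, world axes, zero at the start; "moment": the same for the moment, N m; "width": finger opening in m; "gripper_force": force on a finger pad.
Only numpy, scipy, OpenCV 4.12 (cv2) and the standard library are available. Lean on these libraries where they do the work, as an engineer would, in place of code of your own. Each camera call takes 0.05 s, during which the arm holds its last target. There are 200 camera calls.

## Working session

There is one attempt and no reset: what is moved stays moved. The work goes in short steps, Python scripts to look and compute and a tool call to move; the robot and the scene stay as the last step left them, time stands still between calls to the robot, and variables do not carry over. Pictures are saved under pics/ and viewed, at most 10 in all, crops included, and the job is handed in when it is done.

Besides the shell and the picture viewer there is one more tool, called after ">>>" by a JSON object that holds its "op" and its "data", one argument or row to a line. servo_tool: Moves the arm, as the interface text tells. Its arguments: {"type":"object","properties":{"series":{"type":"array"},"claw":{"type":"number"},"grip_force":{"type":"number"}},"required":["series"]}

```bash
mkdir -p pics
cat > h.py <<'E'
import numpy as np, cv2
from station import telemetry, eyes, ticket, recognise, trace
def cal(n):
    c=eyes.calibration(n); R=cv2.Rodrigues(np.array(c["rvec"],float))[0]
    return np.array(c["mtx"],float),float(c["k1"]),R,np.array(c["tvec"],float).ravel()
def proj(n,P):
    K,k1,R,t=cal(n); p=np.atleast_2d(P)@R.T+t; s=p[:,:2]/p[:,2:]
    s=s*(1+k1*(s**2).sum(1,keepdims=True)); return s@K[:2,:2].T+K[:2,2]
def unproj(n,uv,z):
    K,k1,R,t=cal(n); d=np.linalg.solve(K[:2,:2],(np.atleast_2d(uv)-K[:2,2]).T).T; s=d.copy()
    for _ in range(30): s=d/(1+k1*(s**2).sum(1,keepdims=True))
    r=np.c_[s,np.ones(len(s))]@R; C=-R.T@t
    return C+r*((z-C[2])/r[:,2])[:,None]
def save(n,f):
    im=eyes.grab_frame(n); cv2.imwrite(f"pics/{f}.png",im[:,:,::-1]); return im
def st():
    s=telemetry.get_state()
    for k in("t","eef_pos","ee_rot","force","moment","width","gripper_force","q"): print(k,np.round(s[k],4))
E
python3 - <<'E'
from h import *
st()
for n in("top","side"):
    im=save(n,n+"0"); K,k1,R,t=cal(n); print(n,"C",-R.T@t,"fwd",R[2],"right",R[0],K[0,0],k1)
    for o in("fixture","pin","stand","can","tape","tin","driver"):
        print(o,[(np.round(d["position"],3),round(d["conf"],2)) for d in recognise(n,o)[:2]])
E
```

```text
t 0.0
eef_pos [0.1556 0.6563 0.2256]
ee_rot [ 3.1399e+00 -1.0000e-04 -2.3290e-01]
force [-1.3548e+00  1.7020e-01 -1.2000e-03]
moment [-0.0447 -0.0071  0.0318]
width 0.0876
gripper_force 0.0
q [ 1.6261e+00  3.5940e-01  1.1100e-02 -4.0000e-04 -1.2241e+00 -2.8810e-01]
top C [0.36731606 0.0199272  1.28615434] fwd [ 0.21004209 -0.00619478 -0.97767272] right [-0.03685141 -0.9993195  -0.00158517] 477.87060609104043 -0.07875955418600805
fixture [(array([0.511, 0.112, 0.013]), 0.65)]
pin [(array([ 0.557, -0.179,  0.11 ]), 0.58)]
stand [(array([ 0.552, -0.179,  0.043]), 0.68)]
can [(array([ 0.594, -0.367,  0.138]), 0.61)]
tape [(array([ 0.489, -0.383,  0.023]), 0.91), (array([0.515, 0.109, 0.01 ]), 0.61)]
tin [(array([0.759, 0.002, 0.058]), 0.77)]
driver [(array([0.451, 0.428, 0.019]), 0.58), (array([ 0.556, -0.18 ,  0.109]), 0.45)]
side C [ 0.52313309 -0.6826344   0.95035051] fwd [ 0.09526558  0.62483654 -0.77492178] right [ 0.98897004 -0.14809987  0.00216356] 444.181946370806 -0.049054002721511364
fixture [(array([0.517, 0.081, 0.01 ]), 0.84)]
pin [(array([ 0.558, -0.187,  0.103]), 0.68)]
stand [(array([ 0.554, -0.202,  0.048]), 0.78)]
can [(array([ 0.592, -0.399,  0.139]), 0.93)]
tape [(array([ 0.49 , -0.391,  0.03 ]), 0.87)]
tin [(array([ 0.763, -0.011,  0.051]), 0.81)]
driver [(array([0.46 , 0.423, 0.018]), 0.68), (array([0.515, 0.081, 0.011]), 0.36)]
```

```bash
python3 -c "
import cv2,numpy as np
a=cv2.imread('pics/top0.png');b=cv2.imread('pics/side0.png')
cv2.imwrite('pics/both0.png',cv2.resize(np.vstack([a,b]),(400,600)) if 0 else cv2.resize(a,(784,588)))"
```

```text
(no output)
```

View pics/both0.png

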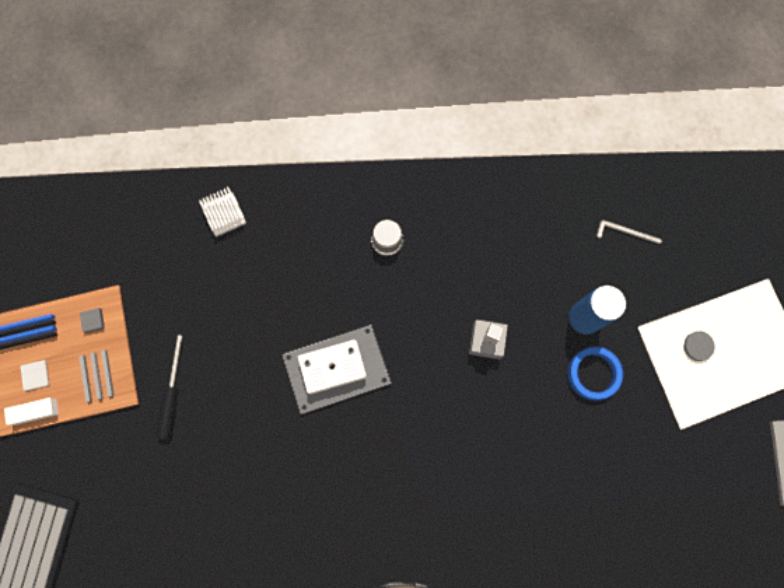

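View pics/side0.png

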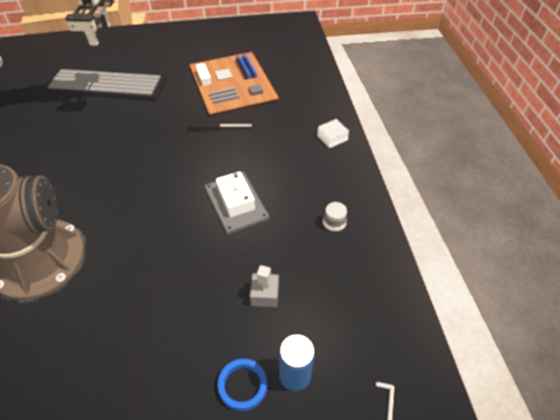

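The top view shows the fixture plate (about 336,369 in the 784-wide picture) turned roughly 15°, the bright block on it with bore at (332,366), and the stand with the pin at (490,338). The side view shows the same scene with nothing between the arm and the stand. Next I measure the plate, block, pin head and stand.

Run:
```python
from h import *
im={n:cv2.imread(f"pics/{n}0.png") for n in("top","side")}
for n in("top","side"):
    eyes.grab_frame(n)
    for o,z in(("fixture",.012),("pin",.1),("stand",.045)):
        r=trace(n,o)
        if not r: print(n,o,"none");continue
        m=r[0]["mask"].astype(np.uint8); c=max(cv2.findContours(m,0,1)[0],key=cv2.contourArea)
        W=unproj(n,c.reshape(-1,2).astype(float),z)[:,:2]
        b=cv2.minAreaRect((W*1000).astype(np.float32)); print(n,o,round(r[0]["conf"],2),np.round(b[0],1),np.round(b[1],1),round(b[2],1))
    g=im[n].min(2)
    # bright block top
    c0=proj(n,[.515,.112,.052])[0].astype(int); x,y=c0
    roi=np.zeros_like(g); roi[y-45:y+45,x-55:x+55]=(g[y-45:y+45,x-55:x+55]>170)
    cs=max(cv2.findContours(roi,0,1)[0],key=cv2.contourArea)
    W=unproj(n,cs.reshape(-1,2).astype(float),.052)[:,:2]
    b=cv2.minAreaRect((W*1000).astype(np.float32)); print(n,"blocktop",np.round(b[0],1),np.round(b[1],1),round(b[2],1))
    p0=proj(n,[.557,-.18,.1])[0].astype(int)
    A=cv2.resize(im[n][y-50:y+50,x-65:x+65],None,fx=6,fy=6,interpolation=cv2.INTER_CUBIC)[:300*2]
    B=cv2.resize(im[n][p0[1]-25:p0[1]+35,p0[0]-32:p0[0]+33],None,fx=6,fy=6,interpolation=cv2.INTER_CUBIC)
    print(n,"cropA origin",x-65,y-50,"B",p0[0]-32,p0[1]-25)
    C=np.zeros((600,800,3),np.uint8); a=cv2.resize(A,(520,400)); C[:400,:520]=a; b2=cv2.resize(B,(280,258)); C[:258,520:]=b2
    cv2.imwrite(f"pics/crop_{n}.png",C[:400])
```

```text
top fixture 0.69 [514.2 107.9] [123.2 178.5] 16.4
top pin 0.61 [503.2 102.6] [114.6 169.6] 16.6
top stand 0.73 [ 555.1 -181.3] [65.5 68.1] 78.3
top blocktop [515.3 112.5] [ 73.9 114.1] 14.1
top cropA origin 171 211 B 319 212
side fixture 0.72 [515.9 105.8] [118.7 193. ] 17.1
side pin 0.79 [ 559.7 -194.2] [55.  28.6] 82.4
side stand 0.65 [ 558.7 -194.7] [82.3 60.7] 78.7
side blocktop [521.1  98.1] [ 78.5 144.3] 13.5
side cropA origin 168 138 B 229 246
```

View pics/crop_top.png

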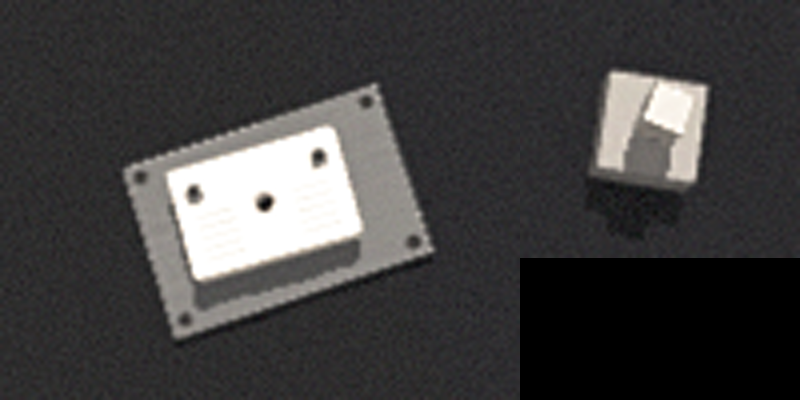

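View pics/crop_side.png

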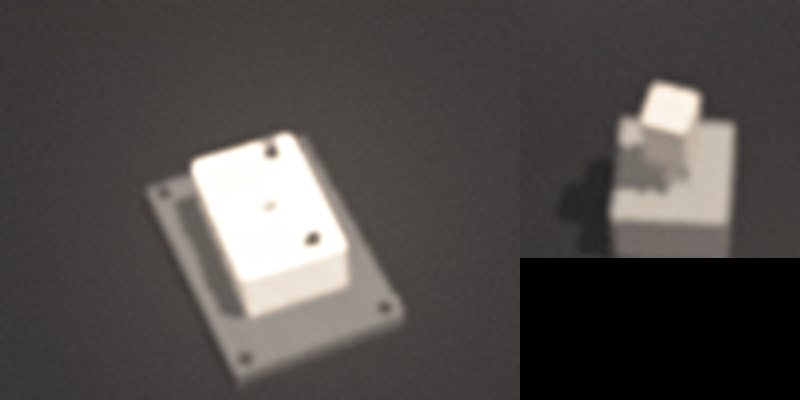

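The top crop shows the bore at crop (264,202), i.e. pixel (237,261.5). The pin head's top corners are at about (658,82), (695,95), (683,135), (643,120) in the crop. The side crop shows the head's top at about (655,84), (700,93), (688,133), (643,122).

Run:
```python
from h import *
def rep(n,uv,z,l):
    W=unproj(n,uv,z)*1000; e=np.diff(np.vstack([W,W[:1]]),axis=0)[:,:2]
    print(n,l,"c",np.round(W.mean(0)[:2],1),"len",np.round(np.hypot(*e.T),1),"ang",np.round((np.degrees(np.arctan2(e[:,1],e[:,0]))+45)%90-45,1))
s=65/280
q=np.array([[658,82],[695,95],[683,135],[643,120]],float); rep("top",np.c_[(q[:,0]-520)*s+319,q[:,1]*s+212],.11,"head")
q=np.array([[655,82],[701,93],[689,134],[642,121]],float); rep("side",np.c_[(q[:,0]-520)*s+229,q[:,1]*s+246],.11,"head")
q=np.array([[610,71],[709,85],[693,187],[591,177]],float); rep("top",np.c_[(q[:,0]-520)*s+319,q[:,1]*s+212],.045,"stand")
q=np.array([[618,118],[737,121],[732,222],[610,219]],float); rep("side",np.c_[(q[:,0]-520)*s+229,q[:,1]*s+246],.045,"stand")
q=np.array([[124,169],[379,84],[433,251],[178,338]],float); rep("top",q/4+[171,211],.012,"plate")
q=np.array([[147,188],[290,150],[404,316],[239,381]],float); rep("side",q/4+[168,138],.012,"plate")
q=np.array([[168,169],[333,126],[363,235],[197,282]],float); rep("top",q/4+[171,211],.052,"block")
q=np.array([[191,160],[292,133],[348,245],[243,278]],float); rep("side",q/4+[168,138],.052,"block")
print(unproj("top",np.array([[264,202]])/4+[171,211],.052),unproj("side",np.array([[269,206]])/4+[168,138],.052))
for n in("top","side"):
    for o in("nominal_bore","nominal_left","nominal_right"):
        try: print(n,o,[(np.round(d["position"],3),round(d["conf"],2)) for d in recognise(n,o)[:1]])
        except Exception as e: print(e)
st()
```

```text
top head c [ 557.4 -185.3] len [22.7 24.7 24.6 24.3] ang [-22.  -20.6 -23.1 -25.1]
side head c [ 562.8 -185.7] len [24.4 24.4 24.9 23.5] ang [-23.8 -22.  -25.8 -23. ]
top stand c [ 554.9 -184.1] len [61.4 64.1 62.3 66.8] ang [-10.4 -13.   -7.9 -13.7]
side stand c [ 562.4 -185. ] len [64.5 60.5 63.8 60.6] ang [-10.1 -10.9 -10.  -10.2]
top plate c [513.3 105. ] len [180.8 118.5 178.1 118.9] ang [16.6 15.7 16.8 17. ]
side plate c [515.9 100.3] len [105.6 172.5 118.5 184.1] ang [11.8 20.8 18.2 16.5]
top block c [513.6 110.9] len [110.9  73.9 110.9  76. ] ang [12.7 13.5 13.8 13.5]
side block c [519.6 112.5] len [ 72.5 109.8  72.7 112.4] ang [12.1 14.3 14.1 14.2]
[[0.51405542 0.11171182 0.052     ]] [[0.51994271 0.10918368 0.052     ]]
top nominal_bore [(array([0.514, 0.11 , 0.012]), 0.74)]
top nominal_left [(array([0.513, 0.108, 0.012]), 0.81)]
top nominal_right [(array([0.51 , 0.108, 0.013]), 0.85)]
side nominal_bore [(array([0.517, 0.079, 0.01 ]), 0.68)]
side nominal_left [(array([0.519, 0.083, 0.013]), 0.64)]
side nominal_right [(array([0.521, 0.076, 0.011]), 0.89)]
t 1.5
eef_pos [0.1557 0.6568 0.2266]
ee_rot [-3.1416 -0.     -0.2328]
force [-0.7213 -0.2961 -0.2805]
moment [-0.0625  0.0196  0.0362]
width 0.0878
gripper_force 0.0
q [ 1.6261  0.3586  0.0119  0.     -1.2241 -0.2881]
```

Merged estimates:

| Item | x, y (m) | Yaw |
|---|---|---|
| Pin | (0.560, −0.1855) | about −23° |
| Block | (0.517, 0.1105) | about 13.5° |

I'll travel to above the pin first.

>>> {"op": "servo_tool", "data": {
  "series": [
    [[16,10.3,0,0],[32.1,20.6,0,0],[32.1,20.6,0,0],[32.1,20.6,0,0],[32.1,20.6,0,0],[32.1,20.6,0,0],[32.1,20.6,0,0],[32.1,20.6,0,0],[32.1,20.6,0,0],[32.1,20.6,0,0]]
  ],
  "claw": -1
}}

```text
t: 2.33
eef_pos: [0.4083, 0.3941, 0.227]
ee_rot: [-3.141, -0.0, -0.233]
force: [1.3, 0.8, 0.3]
width: 0.0874
gripper_force: 0.0
```

>>> {"op": "servo_tool", "data": {
  "series": [
    [[32.1,20.6,0,0],[32.1,20.6,0,0],[32.1,20.6,0,0],[22.4,28.1,0,0],[13.1,35.3,0,0],[13.1,35.3,0,0],[13.1,35.3,0,0],[13.1,35.3,0,0],[13.1,35.3,0,0],[13.1,35.3,0,0]]
  ]
}}

```text
t: 3.17
eef_pos: [0.5293, 0.0548, 0.2269]
ee_rot: [-3.141, -0.001, -0.233]
force: [0.5, -0.4, -0.6]
width: 0.0875
gripper_force: 0.0
```

>>> {"op": "servo_tool", "data": {
  "series": [
    [[13.1,35.3,0,0],[13.1,35.3,0,0],[13.1,35.3,0,0],[13.1,35.3,0,0],[13.1,35.3,0,0],[13.1,35.3,0,0],[6.7,18,0,0],[0,0,0,0.124],[0,0,0,0.124],[0,0,0,0.124]]
  ]
}}

```text
t: 4.0
eef_pos: [0.5591, -0.1874, 0.2264]
ee_rot: [3.141, 0.0, -0.612]
force: [-0.6, -0.7, 0.1]
width: 0.0874
gripper_force: 0.0
```

>>> {"op": "servo_tool", "data": {
  "series": [
    [[0,0,0,0.124],[0,0,0,0.124],[0,0,0,0.124],[0,0,0,0.124],[0,0,0,0.124],[0,0,0,0.124],[0,0,0,0.124],[0,0,0,0.124],[0,0,0,0.124],[0,0,0,0.124]]
  ]
}}

```text
t: 4.83
eef_pos: [0.5593, -0.1866, 0.2267]
ee_rot: [-3.141, 0.0, -1.851]
force: [-0.4, -0.4, -0.4]
width: 0.0874
gripper_force: 0.0
```

>>> {"op": "servo_tool", "data": {
  "series": [
    [[0,0,0,0.121],[0,0,20,0],[0,0,30,0],[0,0,25,0],[0,0,12,0],[0,0,0,0],[0,0,0,0],[0,0,0,0],[0,0,0,0],[0,0,0,0]]
  ]
}}

```text
t: 5.67
eef_pos: [0.5603, -0.1864, 0.1409]
ee_rot: [-3.139, 0.001, -1.966]
force: [-1.0, 0.1, -0.5]
width: 0.0879
gripper_force: 0.0
```

Run:
```python
from h import *
st(); s=telemetry.get_state(); p=np.array(s["eef_pos"])
o=[]
for n in("side","top"):
    im=save(n,n+"1"); c=proj(n,[.56,-.186,.12])[0].astype(int); x0,y0=c[0]-40,c[1]-40
    A=cv2.resize(im[y0:y0+80,x0:x0+80,::-1],(400,400),interpolation=cv2.INTER_CUBIC)
    for P,col in((p,(0,0,255)),([.5600,-.1855,.11],(0,255,0))):
        u=(proj(n,P)[0]-[x0,y0])*5; cv2.drawMarker(A,tuple(int(v) for v in u),col,0,12)
    o.append(A); print(n,x0,y0)
cv2.imwrite("pics/g1.png",np.hstack(o))
```

```text
t 5.6667
eef_pos [ 0.5603 -0.1864  0.1409]
ee_rot [-3.1395e+00  8.0000e-04 -1.9657e+00]
force [-1.0476  0.056  -0.5444]
moment [ 0.1104 -0.0806 -0.0088]
width 0.0879
gripper_force 0.0
q [ 9.700e-03  2.890e-01 -2.973e-01  2.000e-04 -9.822e-01 -4.047e-01]
side 222 228
top 314 195
```

View pics/g1.png

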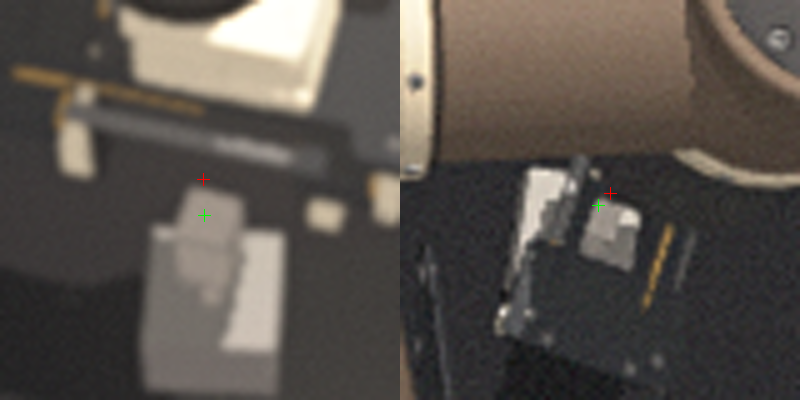

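The left half (side camera) shows the head at about (213,205), with the fingers either side at (77,165) and (325,215). So the pin lies between the fingers with plenty of room. I'll descend and close softly first, to feel the offset.

>>> {"op": "servo_tool", "data": {
  "series": [
    [[0,0,12,-0.006],[0,0,16,0],[0,0,16,0],[0,0,16,0],[0,0,12,0],[0,0,0,0],[0,0,0,0],[0,0,0,0],[0,0,0,0],[0,0,0,0]]
  ]
}}

```text
t: 6.6
eef_pos: [0.5602, -0.1864, 0.0686]
ee_rot: [-3.14, 0.001, -1.96]
force: [0.7, -0.3, 0.2]
width: 0.0876
gripper_force: 0.0
```

>>> {"op": "servo_tool", "data": {
  "series": [
    [[0,0,0,0],[0,0,0,0],[0,0,0,0],[0,0,0,0],[0,0,0,0],[0,0,0,0],[0,0,0,0],[0,0,0,0],[0,0,0,0],[0,0,0,0]]
  ],
  "claw": 1,
  "grip_force": 5
}}

```text
t: 7.43
eef_pos: [0.5596, -0.1864, 0.0675]
ee_rot: [3.142, -0.0, -1.96]
force: [0.9, 1.2, -0.6]
width: 0.0269
gripper_force: 0.0
```

>>> {"op": "servo_tool", "data": {
  "series": [
    [[0,0,0,0],[0,0,0,0],[0,0,0,0],[0,0,0,0],[0,0,0,0],[0,0,0,0],[0,0,0,0],[0,0,0,0],[0,0,0,0],[0,0,0,0]]
  ]
}}

```text
t: 8.27
eef_pos: [0.5596, -0.1863, 0.0675]
ee_rot: [3.142, -0.0, -1.96]
force: [-0.1, -0.4, 0.3]
width: 0.0245
gripper_force: 4.9
```

>>> {"op": "servo_tool", "data": {
  "series": [
    [[0,0,0,0],[0,0,0,0],[0,0,0,0],[0,0,0,0],[0,0,0,0],[0,0,-2,0],[0,0,-4,0],[0,0,-8,0],[0,0,-8,0],[0,0,-8,0]]
  ],
  "grip_force": 50
}}

```text
t: 9.1
eef_pos: [0.5599, -0.1864, 0.0987]
ee_rot: [-3.141, 0.0, -1.96]
force: [-0.4, 0.4, -0.6]
width: 0.0236
gripper_force: 49.7
```

>>> {"op": "servo_tool", "data": {
  "series": [
    [[0,0,-12,0],[0,0,-12,0],[0,0,-12,0],[0,0,-8,0],[0,0,0,-0.12],[0,0,0,-0.12],[0,0,0,-0.12],[0,0,0,-0.12],[0,0,0,-0.12],[0,0,0,0]]
  ]
}}

```text
t: 9.93
eef_pos: [0.5597, -0.1864, 0.1421]
ee_rot: [-3.141, -0.0, -1.354]
force: [-0.1, 0.6, -1.6]
width: 0.024
gripper_force: 49.7
```

>>> {"op": "servo_tool", "data": {
  "series": [
    [[0,0,0,-0.018],[-15,1.2,0,0],[-30,2.4,0,0],[-40,3,0,0],[-40,3,0,0],[-40,3,0,0],[-40,3,0,0],[-40,3,0,0],[-40,3,0,0],[-30,2.4,0,0]]
  ]
}}

```text
t: 10.77
eef_pos: [0.4639, 0.1174, 0.1422]
ee_rot: [-3.14, 0.001, -1.345]
force: [0.5, -0.4, -0.9]
width: 0.0239
gripper_force: 49.7
```

>>> {"op": "servo_tool", "data": {
  "series": [
    [[-16.6,1.4,0,0],[0,0,8,0],[0,0,14,0],[0,0,14,0],[0,0,12.5,0],[0,0,6,0],[0,0,0,0],[0,0,0,0],[0,0,0,0],[0,0,0,0]]
  ]
}}

```text
t: 11.6
eef_pos: [0.4601, 0.131, 0.0878]
ee_rot: [-3.14, 0.0, -1.342]
force: [-0.2, 0.5, -2.1]
width: 0.0239
gripper_force: 49.7
```

Run:
```python
from h import *
st(); s=telemetry.get_state(); p=np.array(s["eef_pos"])
o=[]
for n in("side","top"):
    im=save(n,n+"2"); c=proj(n,[.5,.115,.06])[0].astype(int); x0,y0=c[0]-40,c[1]-40
    A=cv2.resize(im[y0:y0+80,x0:x0+80,::-1],(400,400),interpolation=cv2.INTER_CUBIC); o.append(A)
cv2.imwrite("pics/g2.png",np.hstack(o))
```

```text
t 11.6
eef_pos [0.4601 0.131  0.0878]
ee_rot [-3.1403e+00  5.0000e-04 -1.3424e+00]
force [-0.2027  0.5032 -2.0989]
moment [ 0.0893 -0.0279  0.0279]
width 0.0239
gripper_force 49.6746
q [ 6.900e-01  1.789e-01 -5.978e-01  2.000e-04 -7.927e-01 -4.617e-01]
```

View pics/g2.png

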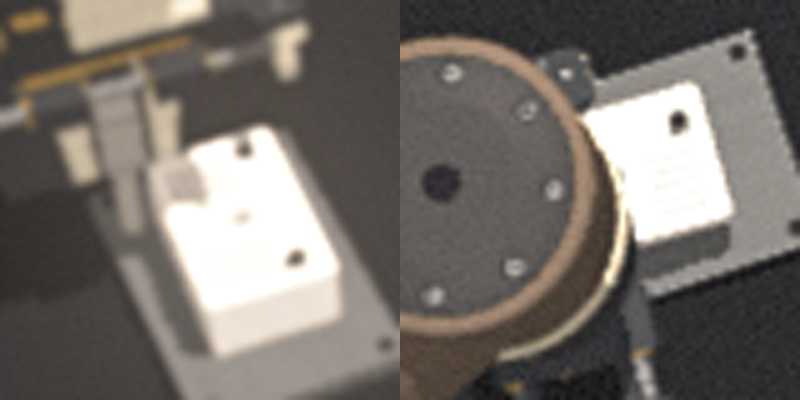

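The side view (left half) shows the pin upright in the gripper at (128,180), just in front of the block's robot-facing side near its left end. I'll approach in small steps along −tool y.

>>> {"op": "servo_tool", "data": {
  "series": [
    [[0,-0.8,0,0],[0,-0.8,0,0],[0,-0.8,0,0],[0,-0.8,0,0],[0,-0.8,0,0],[0,0,0,0],[0,0,0,0],[0,0,0,0],[0,0,0,0],[0,0,0,0]]
  ]
}}

```text
t: 12.53
eef_pos: [0.4635, 0.1317, 0.087]
ee_rot: [3.142, -0.0, -1.342]
force: [0.2, 0.3, -1.3]
width: 0.0237
gripper_force: 49.7
```

>>> {"op": "servo_tool", "data": {
  "series": [
    [[0,-0.5,0,0],[0,-0.5,0,0],[0,-0.5,0,0],[0,-0.5,0,0],[0,0,0,0],[0,0,0,0],[0,0,0,0],[0,0,0,0],[0,0,0,0],[0,0,0,0]]
  ]
}}

```text
t: 13.37
eef_pos: [0.4654, 0.1322, 0.0871]
ee_rot: [3.142, 0.0, -1.342]
force: [0.7, -0.7, -1.1]
width: 0.0242
gripper_force: 49.7
```

>>> {"op": "servo_tool", "data": {
  "series": [
    [[0,-0.4,0,0],[0,-0.4,0,0],[0,-0.4,0,0],[0,0,0,0],[0,0,0,0],[0,0,0,0],[0,0,0,0],[0,0,0,0],[0,0,0,0],[0,0,0,0]]
  ]
}}

```text
t: 14.2
eef_pos: [0.4666, 0.1325, 0.0871]
ee_rot: [-3.142, 0.0, -1.342]
force: [-0.6, -0.2, -1.5]
width: 0.024
gripper_force: 49.7
```

>>> {"op": "servo_tool", "data": {
  "series": [
    [[0,0,0,0],[0,0,0,0],[0,0,0,0],[0,0,0,0],[0,0,0,0],[0,0,0,0],[0,0,0,0],[0,-0.4,0,0],[0,-0.4,0,0],[0,-0.4,0,0]]
  ]
}}

```text
t: 15.03
eef_pos: [0.4678, 0.1328, 0.0871]
ee_rot: [-3.142, 0.0, -1.342]
force: [-0.0, 0.1, -1.1]
width: 0.024
gripper_force: 49.7
```

>>> {"op": "servo_tool", "data": {
  "series": [
    [[0,-0.2,0,0],[0,-0.2,0,0],[0,-0.2,0,0],[0,-0.2,0,0],[0,-0.2,0,0],[0,-0.2,0,0],[0,-0.2,0,0],[0,0,0,0],[0,0,0,0],[0,0,0,0]]
  ]
}}

```text
t: 15.87
eef_pos: [0.4691, 0.133, 0.0871]
ee_rot: [3.142, -0.0, -1.342]
force: [-1.3, 0.8, -1.4]
width: 0.0242
gripper_force: 49.7
```

>>> {"op": "servo_tool", "data": {
  "series": [
    [[0,-0.2,0,0],[0,-0.2,0,0],[0,-0.2,0,0],[0,-0.2,0,0],[0,0,0,0],[0,0,0,0],[0,0,0,0],[0,0,0,0],[0,0,0,0],[0,0,0,0]]
  ]
}}

```text
t: 16.7
eef_pos: [0.4699, 0.1332, 0.0871]
ee_rot: [3.142, -0.0, -1.342]
force: [0.5, 0.1, -1.4]
width: 0.024
gripper_force: 49.7
```

>>> {"op": "servo_tool", "data": {
  "series": [
    [[0,-0.2,0,0],[0,-0.2,0,0],[0,-0.2,0,0],[0,-0.2,0,0],[0,-0.2,0,0],[0,-0.2,0,0],[0,0,0,0],[0,0,0,0],[0,0,0,0],[0,0,0,0]]
  ]
}}

```text
t: 17.53
eef_pos: [0.4708, 0.1333, 0.087]
ee_rot: [3.141, -0.0, -1.342]
force: [-3.4, -0.3, -0.0]
width: 0.0238
gripper_force: 49.7
```

>>> {"op": "servo_tool", "data": {
  "series": [
    [[0,-0.3,0,0],[0,0,0,0],[0,0,0,0],[0,0,0,0],[0,0,0,0],[0,0,0,0],[0,0,0,0],[0,0,0,0],[0,0,0,0],[0,0,0,0]]
  ]
}}

```text
t: 18.37
eef_pos: [0.471, 0.1334, 0.0869]
ee_rot: [3.141, -0.0, -1.342]
force: [-5.3, -0.2, 2.4]
width: 0.0239
gripper_force: 49.7
```

>>> {"op": "servo_tool", "data": {
  "series": [
    [[0,0.15,0,0],[0,0,0,0],[0,0,0,0],[0,0,0,0],[0,0,0,0],[0,0,0,0],[0,0,0,0],[0,0,0,0],[0,1,0,0],[0,3,0,0]]
  ]
}}

```text
t: 19.2
eef_pos: [0.4686, 0.1332, 0.0873]
ee_rot: [-3.139, 0.0, -1.341]
force: [-0.2, 0.4, -1.4]
width: 0.0241
gripper_force: 49.7
```

>>> {"op": "servo_tool", "data": {
  "series": [
    [[10,0,0,0],[23,0,0,0],[23,0,0,0],[10,0,0,0],[0,-0.4,0,0],[0,-0.4,0,0],[0,0,0,0],[0,0,0,0],[0,0,0,0],[0,0,0,0]]
  ]
}}

```text
t: 20.03
eef_pos: [0.4831, 0.0691, 0.0871]
ee_rot: [-3.141, 0.0, -1.341]
force: [-0.3, 0.2, -0.2]
width: 0.024
gripper_force: 49.7
```

>>> {"op": "servo_tool", "data": {
  "series": [
    [[0,-0.3,0,0],[0,-0.3,0,0],[0,-0.3,0,0],[0,-0.3,0,0],[0,-0.2,0,0],[0,-0.1,0,0],[0,0,0,0],[0,0,0,0],[0,0,0,0],[0,0,0,0]]
  ]
}}

```text
t: 20.87
eef_pos: [0.4846, 0.0689, 0.0871]
ee_rot: [3.142, 0.0, -1.342]
force: [0.8, -0.2, 0.3]
width: 0.0238
gripper_force: 49.7
```

>>> {"op": "servo_tool", "data": {
  "series": [
    [[0,-0.2,0,0],[0,-0.2,0,0],[0,-0.2,0,0],[0,-0.2,0,0],[0,0,0,0],[0,0,0,0],[0,0,0,0],[0,0,0,0],[0,0,0,0],[0,0,0,0]]
  ]
}}

```text
t: 21.7
eef_pos: [0.4853, 0.069, 0.087]
ee_rot: [3.142, -0.0, -1.342]
force: [0.3, -0.6, -0.8]
width: 0.0237
gripper_force: 49.7
```

>>> {"op": "servo_tool", "data": {
  "series": [
    [[0,-0.2,0,0],[0,-0.2,0,0],[0,-0.2,0,0],[0,-0.2,0,0],[0,-0.2,0,0],[0,0,0,0],[0,0,0,0],[0,0,0,0],[0,0,0,0],[0,0,0,0]]
  ]
}}

```text
t: 22.53
eef_pos: [0.4863, 0.0693, 0.0871]
ee_rot: [3.142, -0.0, -1.342]
force: [0.4, -0.0, -0.5]
width: 0.0236
gripper_force: 49.7
```

>>> {"op": "servo_tool", "data": {
  "series": [
    [[0,-0.2,0,0],[0,-0.2,0,0],[0,-0.2,0,0],[0,-0.2,0,0],[0,-0.2,0,0],[0,0,0,0],[0,0,0,0],[0,0,0,0],[0,0,0,0],[0,0,0,0]]
  ]
}}

```text
t: 23.37
eef_pos: [0.4869, 0.0693, 0.0869]
ee_rot: [3.141, -0.0, -1.342]
force: [-3.4, -1.9, 0.8]
width: 0.0241
gripper_force: 49.7
```

>>> {"op": "servo_tool", "data": {
  "series": [
    [[0,-0.1,0,0],[0,0,0,0],[0,0,0,0],[0,0,0,0],[0,0,0,0],[0,0,0,0],[0,0,0,0],[0,0,0,0],[0,0,0,0],[0,0,0,0]]
  ]
}}

```text
t: 24.2
eef_pos: [0.4871, 0.0693, 0.087]
ee_rot: [3.141, -0.0, -1.342]
force: [-4.9, -2.4, 1.6]
width: 0.0241
gripper_force: 49.7
```

Both long-side touches hold about 5 N. They give a block yaw of 0.246 rad and a bore line at x_b = 0.5298 m once contact give is taken off. Next is the right short end.

>>> {"op": "servo_tool", "data": {
  "series": [
    [[0,1,0,0],[0,3,0,-0.017],[10,0,0,0],[20,0,0,0],[10.6,0,0,0],[0,-10,0,0],[0,-18,0,0],[0,-12,0,0],[0,-4.5,0,0],[0,0,0,0]]
  ]
}}

```text
t: 25.03
eef_pos: [0.5379, 0.0403, 0.0869]
ee_rot: [-3.141, -0.0, -1.325]
force: [0.5, -0.8, -1.6]
width: 0.0238
gripper_force: 49.7
```

>>> {"op": "servo_tool", "data": {
  "series": [
    [[-0.8,0,0,0],[-0.8,0,0,0],[-0.8,0,0,0],[-0.8,0,0,0],[-0.8,0,0,0],[-0.8,0,0,0],[0,0,0,0],[0,0,0,0],[0,0,0,0],[0,0,0,0]]
  ]
}}

```text
t: 25.87
eef_pos: [0.5354, 0.0447, 0.0871]
ee_rot: [-3.142, 0.0, -1.325]
force: [-0.1, 0.0, -1.4]
width: 0.0236
gripper_force: 49.7
```

Run:
```python
from h import *
st(); p=np.array(telemetry.get_state()["eef_pos"])[:2]; X=np.array([.9699,.2436]); Y=np.array([-.2436,.9699]); print(p@X,p@Y)
im=save("side","side3"); x0,y0=(proj("side",[.52,.08,.05])[0]-40).astype(int)
cv2.imwrite("pics/g3.png",cv2.resize(im[y0:y0+80,x0:x0+80,::-1],(480,480),interpolation=cv2.INTER_CUBIC))
```

```text
t 25.8667
eef_pos [0.5354 0.0447 0.0871]
ee_rot [-3.1416  0.     -1.3248]
force [-0.1271  0.0021 -1.4397]
moment [ 0.1353 -0.0561  0.0017]
width 0.0236
gripper_force 49.6745
q [ 0.4484  0.2698 -0.473  -0.     -0.828  -0.2024]
0.5301589989005845 -0.08702626414056511
```

View pics/g3.png

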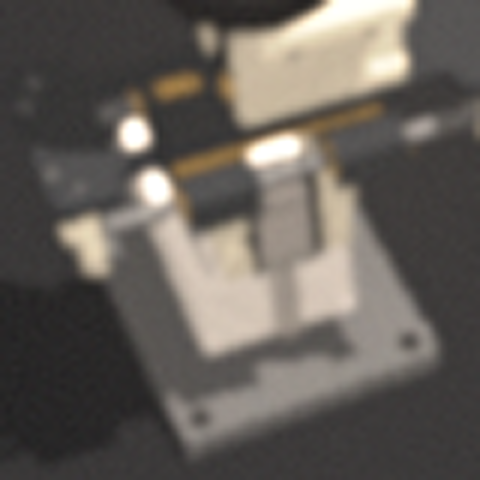

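The pin (285,290) stands in front of the middle of the block's right short end. I'll approach along −tool x.

>>> {"op": "servo_tool", "data": {
  "series": [
    [[-0.6,0,0,0],[-0.6,0,0,0],[-0.6,0,0,0],[-0.6,0,0,0],[-0.4,0,0,0],[0,0,0,0],[0,0,0,0],[0,0,0,0],[0,0,0,0],[0,0,0,0]]
  ]
}}

```text
t: 26.75
eef_pos: [0.5347, 0.0474, 0.0871]
ee_rot: [-3.142, -0.0, -1.325]
force: [0.8, -0.7, -1.0]
width: 0.024
gripper_force: 49.7
```

>>> {"op": "servo_tool", "data": {
  "series": [
    [[-0.3,0,0,0],[-0.3,0,0,0],[-0.3,0,0,0],[-0.3,0,0,0],[0,0,0,0],[0,0,0,0],[0,0,0,0],[0,0,0,0],[0,0,0,0],[0,0,0,0]]
  ]
}}

```text
t: 27.58
eef_pos: [0.5344, 0.0486, 0.0871]
ee_rot: [3.142, -0.0, -1.325]
force: [-0.3, -0.8, -0.4]
width: 0.0236
gripper_force: 49.7
```

>>> {"op": "servo_tool", "data": {
  "series": [
    [[-0.2,0,0,0],[-0.2,0,0,0],[-0.2,0,0,0],[-0.2,0,0,0],[-0.2,0,0,0],[-0.2,0,0,0],[0,0,0,0],[0,0,0,0],[0,0,0,0],[0,0,0,0]]
  ]
}}

```text
t: 28.42
eef_pos: [0.5341, 0.0498, 0.0871]
ee_rot: [3.142, -0.0, -1.325]
force: [0.1, -0.3, -1.4]
width: 0.0243
gripper_force: 49.7
```

>>> {"op": "servo_tool", "data": {
  "series": [
    [[-0.2,0,0,0],[-0.2,0,0,0],[-0.2,0,0,0],[-0.2,0,0,0],[-0.2,0,0,0],[-0.2,0,0,0],[0,0,0,0],[0,0,0,0],[0,0,0,0],[0,0,0,0]]
  ]
}}

```text
t: 29.25
eef_pos: [0.5338, 0.0509, 0.0871]
ee_rot: [-3.142, -0.0, -1.325]
force: [-0.1, 1.0, -1.2]
width: 0.0239
gripper_force: 49.7
```

>>> {"op": "servo_tool", "data": {
  "series": [
    [[-0.2,0,0,0],[-0.2,0,0,0],[-0.2,0,0,0],[-0.2,0,0,0],[-0.2,0,0,0],[-0.2,0,0,0],[0,0,0,0],[0,0,0,0],[0,0,0,0],[0,0,0,0]]
  ]
}}

```text
t: 30.08
eef_pos: [0.5336, 0.052, 0.0871]
ee_rot: [-3.142, -0.0, -1.325]
force: [0.5, -1.4, -0.0]
width: 0.024
gripper_force: 49.7
```

>>> {"op": "servo_tool", "data": {
  "series": [
    [[-0.2,0,0,0],[-0.2,0,0,0],[-0.2,0,0,0],[0,0,0,0],[0,0,0,0],[0,0,0,0],[0,0,0,0],[0,0,0,0],[0,0,0,0],[0,0,0,0]]
  ]
}}

```text
t: 30.92
eef_pos: [0.5335, 0.0524, 0.0872]
ee_rot: [3.142, -0.0, -1.325]
force: [0.4, -4.6, 1.2]
width: 0.0238
gripper_force: 49.7
```

>>> {"op": "servo_tool", "data": {
  "series": [
    [[0,0,0,0],[0,0,0,0],[0,0,0,0],[0,0,0,0],[0,0,0,0],[1,0,0,0],[3,0,0,0],[0,0,-10,0],[0,0,-18,0],[0,0,-10,0]]
  ]
}}

```text
t: 31.75
eef_pos: [0.535, 0.0492, 0.1269]
ee_rot: [-3.14, 0.0, -1.325]
force: [0.2, -0.2, -0.3]
width: 0.0239
gripper_force: 49.7
```

>>> {"op": "servo_tool", "data": {
  "series": [
    [[-8,0,0,0],[-16,0.1,0,0],[-18,0.1,0,0],[-14,0.1,0,0],[-6,0.1,0,0],[-2.4,0,0,0],[0,0,0,0],[0,0,0,0],[0,0,0,0],[0,0,0,0]]
  ]
}}

```text
t: 32.58
eef_pos: [0.5184, 0.1107, 0.125]
ee_rot: [3.141, -0.0, -1.326]
force: [0.3, -0.5, -1.1]
width: 0.0241
gripper_force: 49.7
```

Run:
```python
from h import *
st(); p=np.array(telemetry.get_state()["eef_pos"])[:2]; X=np.array([.9699,.2436]); Y=np.array([-.2436,.9699]); print(p@X,p@Y)
im=save("side","side4"); x0,y0=(proj("side",[.52,.1,.06])[0]-40).astype(int)
cv2.imwrite("pics/g4.png",cv2.resize(im[y0:y0+80,x0:x0+80,::-1],(480,480),interpolation=cv2.INTER_CUBIC))
```

```text
t 32.5833
eef_pos [0.5184 0.1107 0.125 ]
ee_rot [ 3.1415 -0.     -1.3255]
force [ 0.2587 -0.5431 -1.0549]
moment [ 0.035   0.0134 -0.0342]
width 0.0241
gripper_force 49.6744
q [ 0.5806  0.2136 -0.4449 -0.     -0.9124 -0.3353]
0.529712560634385 -0.01894702338091543
```

View pics/g4.png

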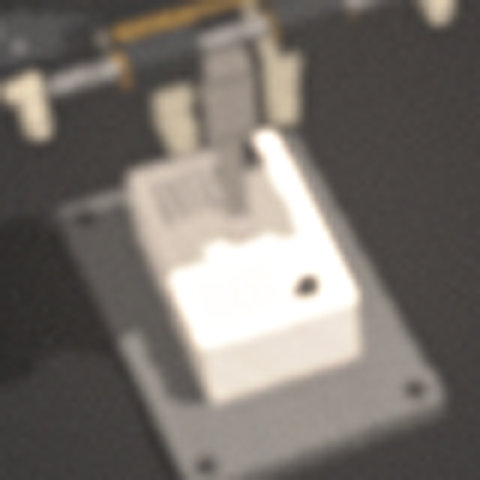

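The pin is upright above the block's middle at (235,210), within 0.3 mm of the computed bore. I'll descend with checks.

>>> {"op": "servo_tool", "data": {
  "series": [
    [[0,0,5,0],[0,0,5,0],[0,0,2.5,0],[0,0,0.6,0],[0,0,0.6,0],[0,0,0.6,0],[0,0,0.6,0],[0,0,0.6,0],[0,0,0.6,0],[0,0,0.6,0]]
  ]
}}

```text
t: 33.47
eef_pos: [0.5183, 0.1112, 0.1084]
ee_rot: [-3.141, 0.0, -1.325]
force: [-0.6, -0.1, -0.3]
width: 0.0241
gripper_force: 49.7
```

>>> {"op": "servo_tool", "data": {
  "series": [
    [[0,0,0.5,0],[0,0,0.5,0],[0,0,0.5,0],[0,0,0.5,0],[0,0,0.5,0],[0,0,0.5,0],[0,0,0.5,0],[0,0,0,0],[0,0,0,0],[0,0,0,0]]
  ]
}}

```text
t: 34.3
eef_pos: [0.5183, 0.1111, 0.1049]
ee_rot: [3.142, -0.0, -1.325]
force: [0.4, -0.0, -0.9]
width: 0.024
gripper_force: 49.7
```

No contact force at 4.6 mm below the block's top, so the pin is in the bore.

>>> {"op": "servo_tool", "data": {
  "series": [
    [[0,0,1,0],[0,0,1,0],[0,0,1.5,0],[0,0,1.5,0],[0,0,1.5,0],[0,0,1.5,0],[0,0,1.5,0],[0,0,1.5,0],[0,0,1,0],[0,0,0,0]]
  ]
}}

```text
t: 35.13
eef_pos: [0.5181, 0.1111, 0.0926]
ee_rot: [3.141, -0.0, -1.325]
force: [-0.7, -0.1, -1.4]
width: 0.0241
gripper_force: 49.7
```

>>> {"op": "servo_tool", "data": {
  "series": [
    [[0,0,1,0],[0,0,1.2,0],[0,0,1.2,0],[0,0,1.2,0],[0,0,1.2,0],[0,0,1,0],[0,0,0.7,0],[0,0,0,0],[0,0,0,0],[0,0,0,0]]
  ]
}}

```text
t: 35.97
eef_pos: [0.5183, 0.1112, 0.0854]
ee_rot: [-3.142, -0.0, -1.325]
force: [-0.4, -0.1, -1.7]
width: 0.0238
gripper_force: 49.7
```

>>> {"op": "servo_tool", "data": {
  "series": [
    [[0,0,0.5,0],[0,0,0.5,0],[0,0,0.5,0],[0,0,0.5,0],[0,0,0.5,0],[0,0,0.5,0],[0,0,0.5,0],[0,0,0,0],[0,0,0,0],[0,0,0,0]]
  ]
}}

```text
t: 36.8
eef_pos: [0.5183, 0.1112, 0.0819]
ee_rot: [3.142, -0.0, -1.325]
force: [1.0, 0.0, -1.1]
width: 0.024
gripper_force: 49.7
```

>>> {"op": "servo_tool", "data": {
  "series": [
    [[0,0,0.2,0],[0,0,0.2,0],[0,0,0.2,0],[0,0,0.2,0],[0,0,0.2,0],[0,0,0,0],[0,0,0,0],[0,0,0,0],[0,0,0,0],[0,0,0,0]]
  ]
}}

```text
t: 37.63
eef_pos: [0.5183, 0.1112, 0.0809]
ee_rot: [-3.142, 0.0, -1.325]
force: [-0.5, 0.8, -0.5]
width: 0.0233
gripper_force: 49.7
```

>>> {"op": "servo_tool", "data": {
  "series": [
    [[0,0,0.2,0],[0,0,0.2,0],[0,0,0.2,0],[0,0,0.2,0],[0,0,0,0],[0,0,0,0],[0,0,0,0],[0,0,0,0],[0,0,0,0],[0,0,0,0]]
  ]
}}

```text
t: 38.47
eef_pos: [0.5183, 0.1112, 0.0801]
ee_rot: [-3.142, 0.0, -1.325]
force: [-0.4, 0.7, -0.8]
width: 0.024
gripper_force: 49.7
```

>>> {"op": "servo_tool", "data": {
  "series": [
    [[0,0,0.2,0],[0,0,0.2,0],[0,0,0.2,0],[0,0,0.1,0],[0,0,0,0],[0,0,0,0],[0,0,0,0],[0,0,0,0],[0,0,0,0],[0,0,0,0]]
  ]
}}

```text
t: 39.3
eef_pos: [0.5183, 0.1112, 0.0794]
ee_rot: [-3.141, -0.0, -1.325]
force: [-1.2, -0.6, 1.8]
width: 0.0237
gripper_force: 49.7
```

>>> {"op": "servo_tool", "data": {
  "series": [
    [[0,0,0.1,0],[0,0,0.1,0],[0,0,0,0],[0,0,0,0],[0,0,0,0],[0,0,0,0],[0,0,0,0],[0,0,0,0],[0,0,0,0],[0,0,0,0]]
  ]
}}

```text
t: 40.13
eef_pos: [0.5184, 0.1112, 0.0794]
ee_rot: [-3.141, -0.0, -1.325]
force: [-1.8, -0.3, 6.2]
width: 0.0238
gripper_force: 49.7
```

>>> {"op": "servo_tool", "data": {
  "series": [
    [[0,0,-0.06,0],[0,0,0,0],[0,0,0,0],[0,0,0,0],[0,0,0,0],[0,0,0,0],[0,0,0,0],[0,0,0,0],[0,0,0,0],[0,0,0,0]]
  ]
}}

```text
t: 40.97
eef_pos: [0.5184, 0.1112, 0.0793]
ee_rot: [-3.141, -0.0, -1.325]
force: [-0.7, -0.5, 6.1]
width: 0.0238
gripper_force: 49.7
```

>>> {"op": "servo_tool", "data": {
  "series": [
    [[0,0,0,0],[0,0,0,0],[0,0,0,0],[0,0,0,0],[0,0,0,0],[0,0,0,0],[0,0,0,0],[0,0,0,0],[0,0,0,0],[0,0,0,0]]
  ],
  "claw": -1
}}

```text
t: 41.8
eef_pos: [0.5183, 0.1112, 0.0792]
ee_rot: [-3.142, 0.0, -1.325]
force: [1.0, 0.6, -0.0]
width: 0.0844
gripper_force: 0.0
```

Fully released. I'll raise the gripper well clear and check.

>>> {"op": "servo_tool", "data": {
  "series": [
    [[0,0,-2,0],[0,0,-5,0],[0,0,-10,0],[0,0,-15,0],[0,0,-20,0],[0,0,-25,0],[0,0,-25,0],[0,0,-20,0],[0,0,-10,0],[0,0,0,0]]
  ]
}}

```text
t: 42.63
eef_pos: [0.5196, 0.1117, 0.2145]
ee_rot: [-3.136, 0.001, -1.324]
force: [0.3, -0.5, -0.0]
width: 0.0881
gripper_force: 0.0
```

>>> {"op": "servo_tool", "data": {
  "series": [
    [[-10,0,0,0],[-20,0,0,0],[-20,0,0,0],[-20,0,0,0],[-20,0,0,0],[-10,0,0,0],[0,0,0,0],[0,0,0,0],[0,0,0,0],[0,0,0,0]]
  ]
}}

```text
t: 43.47
eef_pos: [0.4939, 0.2075, 0.2109]
ee_rot: [3.141, -0.0, -1.325]
force: [0.5, -0.8, -1.3]
width: 0.0875
gripper_force: 0.0
```

Run:
```python
from h import *
st(); im=save("side","side5"); x0,y0=(proj("side",[.52,.1,.06])[0]-40).astype(int)
cv2.imwrite("pics/g5.png",cv2.resize(im[y0:y0+80,x0:x0+80,::-1],(480,480),interpolation=cv2.INTER_CUBIC))
```

```text
t 43.4667
eef_pos [0.4939 0.2075 0.2109]
ee_rot [ 3.1409e+00 -3.0000e-04 -1.3254e+00]
force [ 0.5381 -0.7666 -1.2505]
moment [ 0.0632 -0.0562 -0.0112]
width 0.0875
gripper_force 0.0
q [ 0.7638  0.1415 -0.3176 -0.     -1.1124 -0.5185]
```

View pics/g5.png

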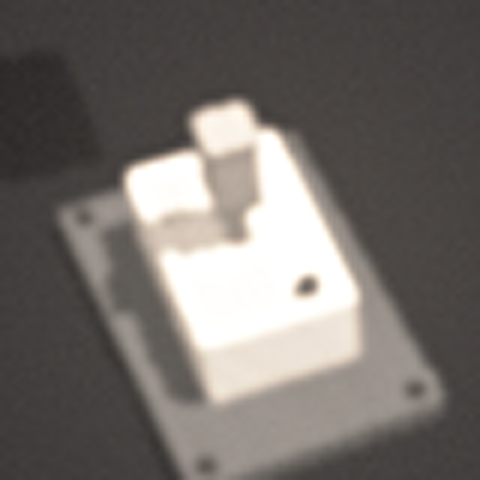

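The pin stands upright in the middle bore, head at (225,130), and the gripper is clear of everything.

```bash
python3 -c "
from station import ticket; print(ticket.job_done())"
```

```text
the job is handed in; nothing more can be done
None
```

The job is handed in at about 43 s of the 64 s limit: all three touches were made in the order asked at about 4.5–5.5 N (the two long-side ones slightly over the 5 N asked), and the pin, pressed home with about 6–7 N (5 N asked, 20 N limit), was left standing upright in the bore with the gripper clear.

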